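# Free the retaining bar and slide the disc player up into its bay

## Robot

A 6-joint arm with a two-finger parallel gripper is mounted at the origin on the work surface. World frame = base frame: x ahead of the robot, y to its left, z up, the work surface at z = 0. Lengths are in m, angles in rad, forces in N, time in s.
With the tool pointing down it reaches from about 0.3 to 0.775 m from the base axis. Payload 14.6 kg.
Tool frame: the origin (TCP) lies on the mounting face of the last link; the fingertips stand ctrl.tip_extent ahead of it and the grasp point (between the pads) lies 180 mm ahead of it (ctrl.tip_extent is the distance from the TCP to the fingertips, in m); z points along the fingers, y is the direction in which the jaws open and shut (so a half turn about z gives the same grasp; the last joint's range is limited). The gripper opens to 94 mm and grips with 3 to 60 N. Pads are 16 mm wide; open, the fingers measure 119 mm over their backs; the gripper's body (75 mm by 177 mm) begins 78 mm behind the grasp point.
Start: joints at [1.099, 0.3, 1.521, -0, 1.321, -0.067], TCP at [0.217, 0.506, 0.405] pointing down, gripper open.
Joint ranges: [-3.03, 3.03], [-0.79, 2.21], [0.23, 2.52], [-1.04, 4.18], [0, 3.07], [-2.55, 2.55]. Speed limits (rad/s): [2.22, 2.22, 2.57, 3.14, 3.14, 3.14].

## Interface

Orientations are given as [roll, pitch, yaw] about the fixed x, y, z axes, in that order (R = Rz(yaw) Ry(pitch) Rx(roll)).
In Python, from station import ctrl, vision gives the robot as it stands. The module is installed in compiled form; this text tells all that it offers.
- The arm moves only by the tool send_rows, never from a script. Its argument "increments" is a list of rows, each a list of 3 entries, a list of its own where there are three numbers: the turn, a rotation vector about the tool's x, y, z in rad, then the shift along the tool's x, y, z in mm, then the finger opening in mm, from 0 to 94. In form: [[[ax, ay, az], [dx, dy, dz], hand], ...]. A call has 1 to 5 rows; each row is the pose to reach, as a shift and turn from the pose commanded when the call began, along the tool's axes at that moment; what a row does not reach only later rows make up. A row lasts 1/12 s, in which the tool goes at most 41.7 mm and 7.16 degrees, less where a joint would pass 70% of its speed; a pose out of reach is approached as far as the arm can. A call with a gripper value outside its range is refused whole. The fingers move at their own pace and stop on an object; "grip_force" is the grip in N (left out, the last holds). Time passes only in rows, so rows that repeat a pose let the fingers close. It gives the time, the measured TCP pose, the force and the opening at its end, in the units of the state.
- ctrl.get_obs(): the state, without advancing time (a new reading comes with each control period).
- vision.camera(name): name is "scene" or "top" or "wrist"; returns (picture, depth): 384x512x3 uint8, red, green, blue; 384x512 float32, m along the optical axis (not along the pixel's ray), 0 where there is no reading.
- vision.calibration(name): a dict with "K" (3x3 intrinsics, pixels), "R" (3x3) and "t" (3): a world point X has camera coordinates R X + t; the wrist camera has in their place "hand_eye" (4x4, takes a point from camera to tool coordinates, whose origin is the TCP and whose axes are the flange's). Camera axes: x right, y down, z forward; pixel columns grow to the right and rows downward; lengths in m; the calibration is good to about 2 mm. A picture is of the moment at which its call begins: read the wrist's pose just before it. calibration takes no time and is no camera call.
- ctrl.hand_in(): hands the job in, once; it reports no verdict.
The state is a dict: "time_s": time; "qpos": joint angles; "joint_vel": joint speeds; "tau": joint torques, N m; "ee_pos": TCP position; "eef_rot": TCP orientation; "force": force on the tool from outside, world axes, zero at the start; "moment": the same for the moment, N m; "grip_width": finger opening in m.
Only numpy, scipy, OpenCV 4.12 (cv2) and the standard library are available. Lean on these libraries where they do the work, as an engineer would, in place of code of your own. Each camera call takes 0.05 s, during which the arm holds its last target. There are 200 camera calls.

## Task

Put the disc player away in its bay: push the red pawl lever right over to free the toothed retaining bar, pull the bar out by its yellow grip until it is clear of the bay's mouth, then push the player up the ramp and under the glass, fully home against the rear stop and square in the bay. Do not tip the player over, and leave the remote, the mug and the disc case where they are.

Things in the scene. Friction and masses are not known exactly. Their poses are not given: they have to be found in the camera images.
- bay: Fixed wooden component bay with grey ramp and clear glass shelves. Origin on the table under the glass's front edge, mid-width; x inwards (push direction), y left, z up (its axes, in mm, are used below). Ramp 190 wide rises from x -110, z 0 to x -40, z 14; then a flat deck at z 14. The bar crosses along y at x -25, in a steel guide at y 122 to 188 (up to z 54).
- bay_edge (a point): Middle of the lower glass's front edge: bay x 0, y 0, z 74. Lower glass z 70 to 78, upper glass z 150 to 158, both from x 0 to 160. Wooden cheeks 15 thick from x 0, inner faces at y -85 and 85, up to z 158. The glass hangs over the place where the player ends, so a pusher must lean (its wrist back from the bay) in the last part of the push.
- bay_stop (a point): Middle of the foot of the black rubber rear stop's face: bay x 88, y 0, z 14. The stop is 22 mm tall and spans the bay's width.
- player_mid (a point): Centre of the loose disc player, an aluminium box with a flat black front: 84 deep (x), 120 wide (y), 44 high (z), mm; 0.4 to 0.7 kg. Too wide to grip: push it on its black front (-x face). It starts on the table before the ramp, turned a little. Home, its front is about 4 mm inside the edge of the glass.
- pawl_top (a point): Point in the red lever's head (34 mm along bay x, 10 mm along bay y, 36 mm tall), 10 mm below its upper end and 70 mm above its pivot. Upright at the start at bay (-25, 175), 115 mm above the table. It turns about the bay's x axis: pushing the head towards bay +y (away from the mouth, towards the yellow grip) lifts the pawl tooth.
- pawl (a joint): Angle of the pawl lever, rad: 0 upright, tooth in the bar; 0.6 fully over at its stop. Above about 0.3 the bar is free. It is stiff (about 1.5 N at the head) and stays where it is left
- bar_grip (a point): Middle of the upper part of the yellow grip plate at the outer end of the toothed steel bar. The plate is 32 mm (bay x) by 12 mm (bay y); its top is 18 mm above this point and its lower end 48 mm below. At the start it is at bay (-25, 250), 72 mm above the table
- bar (a joint): How far the bar is withdrawn towards the bay's +y, m: 0 at the start (its end reaches across the mouth to bay y 8 mm), 0.10 at its outer stop. It is clear of the mouth above 0.08. It drags with 1.5 N and stays where it is left; with the pawl down it is locked
- remote_mid (a point): Centre of a black remote control, 165 x 46 x 18 mm, lying in front of the bar's guide; to be left alone
- mug: White mug, 80 mm across and 90 mm tall, origin at its foot; to the right of the ramp; to be left alone
- case_mid (a point): Centre of a blue disc case, 135 x 170 x 14 mm, lying beyond the bar's grip; to be left alone
Not all that is in view belongs to the job. Of the things that look like the part that bears player_mid, the smaller one is meant.

How it is judged:
On the way, in this order (a step that is already met when the one before it is completed fails the run):
1. the pawl lever is pushed over (more than 0.3 rad) while the bar is still home (value of joint pawl above 0.3 rad and value of joint bar below 0.02 m), for 0.2 s.
2. the bar is withdrawn clear of the mouth (more than 80 mm) while the player is still before the bay (value of joint bar above 0.08 m and x of player_mid in the frame of bay below -0.06 m), for 0.2 s.
3. the player has been pushed up over the crest of the ramp and stands level on the deck, under the glass (x of player_mid in the frame of bay above 0.01 m and z of player_mid in the frame of bay above 0.031 m and angle between player_mid's own z axis and vertical below 0.08 rad), for 0.2 s.
At the end, for the whole second after the job is handed in: The player stands level and still on the deck under the glass, within 10 mm of the rear stop, square to the bay within 0.12 rad and within 30 mm of mid-width; the bar is still withdrawn more than 80 mm (the pawl may be up or down) (x of player_mid in the frame of bay between 0.036 and 0.052 m and y of player_mid in the frame of bay between -0.03 and 0.03 m and z of player_mid in the frame of bay below 0.042 m and angle between the x axis of player_mid and the x axis of bay, either way round below 0.12 rad and angle between player_mid's own z axis and vertical below 0.05 rad and value of joint bar above 0.08 m and linear speed of player below 0.01 m/s); the robot touches nothing.
It fails at once if the player is tipped over (more than 0.6 rad) (angle between player_mid's own z axis and vertical above 0.6 rad).
It fails at once if the remote is shifted more than 40 mm (distance of remote_mid from where it was at the start of the episode above 0.04 m).
It fails at once if the mug is shifted more than 40 mm or knocked over (distance of mug from where it was at the start of the episode above 0.04 m or angle between mug's own z axis and vertical above 0.6 rad).
It fails at once if the disc case is shifted more than 40 mm (distance of case_mid from where it was at the start of the episode above 0.04 m).
It also fails if it takes over 69 s, if anything falls off the work surface, if the arm or the gripper's body presses on something with over 40 N, if the wrist force passes 120 N, or if a joint passes its speed limit or range.

## Working session

There is one attempt and no reset: what is moved stays moved. The work goes in short steps, Python scripts to look and compute and a tool call to move; the robot and the scene stay as the last step left them, time stands still between calls to the robot, and variables do not carry over. Pictures are saved under pics/ and viewed, about 8 in all and at most 12, crops included, and the job is handed in when it is done.

Besides the shell and the picture viewer there is one more tool, called after "Call:" in YAML: its name, and indented under it one key for each argument. send_rows: Moves the arm, as the interface text tells. Its arguments: {"type":"object","properties":{"increments":{"type":"array","items":{"type":"array"}},"grip_force":{"type":"number"}},"required":["increments"]}

```bash
mkdir -p pics
python3 - <<'E'
from station import ctrl, vision
import cv2, numpy as np
o=ctrl.get_obs(); print(o, ctrl.tip_extent)
for n in("scene","top"):
    p,d=vision.camera(n); np.savez(f"pics/{n}0.npz",p=p,d=d)
    c=vision.calibration(n); print(n,{k:np.round(v,4).tolist() for k,v in c.items()})
    cv2.imwrite(f"pics/{n}0.png",cv2.resize(p[:,:,::-1],None,fx=1.5,fy=1.5))
E
```

```text
{'time_s': 0.0, 'qpos': array([ 1.09934987e+00,  3.00499534e-01,  1.52157751e+00,  1.63193563e-06,
        1.32070865e+00, -6.66164049e-02]), 'joint_vel': array([ 7.39903289e-04,  5.60589783e-04, -8.07131382e-05,  6.74430413e-04,
        6.02625374e-04, -9.41434633e-04]), 'tau': array([ 2.53477401e-04, -5.31809986e+01, -3.52732050e+01,  7.08064903e-02,
        2.44740327e-02, -6.79042205e-05]), 'ee_pos': array([0.21662285, 0.50551407, 0.4040721 ]), 'eef_rot': array([-3.14040235e+00, -8.09951119e-05,  2.73676215e+00]), 'force': array([ 0.03176438,  1.24903313, -0.18036899]), 'moment': array([-0.00649206,  0.00608728, -0.01750922]), 'grip_width': 0.09393758898764226} 0.1992
scene {'K': [[476.312, 0.0, 257.1585], [0.0, 476.312, 189.8881], [0.0, 0.0, 1.0]], 'R': [[0.2916, 0.9565, 0.003], [0.7719, -0.2335, -0.5913], [-0.5649, 0.1747, -0.8064]], 't': [-0.2375, -0.3273, 1.7901]}
top {'K': [[443.3075, 0.0, 255.9671], [0.0, 443.3075, 185.596], [0.0, 0.0, 1.0]], 'R': [[0.0017, -0.9998, 0.0187], [-0.9959, -0.0034, -0.0907], [0.0907, -0.0184, -0.9957]], 't': [0.0586, 0.5141, 1.1598]}
```

View pics/scene0.png

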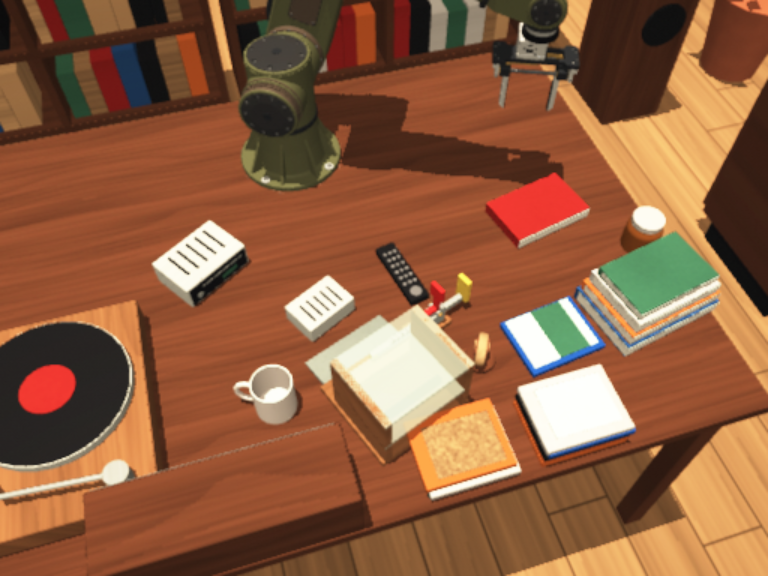

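View pics/top0.png

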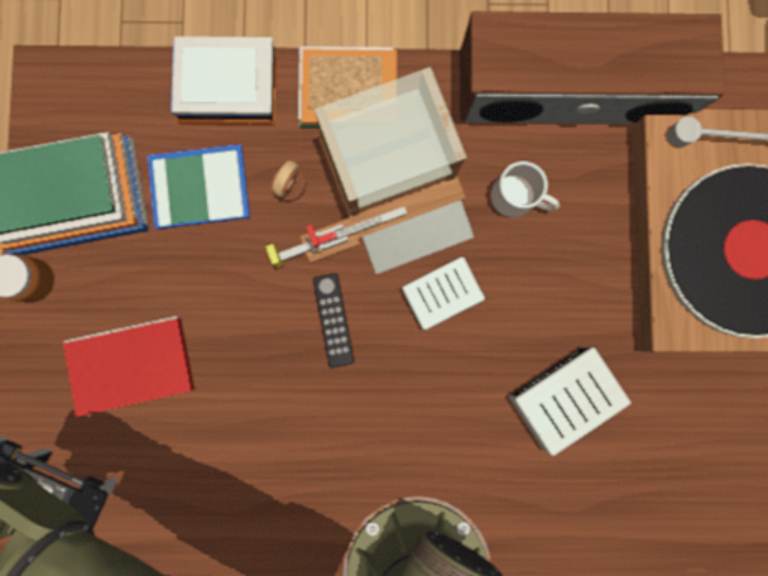

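The small white player (top view about (443,293) px in the enlarged picture) lies before the grey ramp. The bay opens toward the robot, turned about 20° left. The red lever is at (320,237), the yellow grip at (273,255), the remote at (333,320) and the mug at (520,190). The larger white box at (570,400) is a decoy.

```bash
cat > h.py <<'E'
import numpy as np, cv2
from scipy.spatial.transform import Rotation as Rot
from station import ctrl, vision
def cloud(d,c,T=None):
    K=c["K"]; v,u=np.mgrid[0:384,0:512]
    P=np.stack([(u-K[0,2])/K[0,0]*d,(v-K[1,2])/K[1,1]*d,d],-1)
    if "R" in c: W=(P-c["t"])@c["R"]
    else:
        A=T@c["hand_eye"]; W=P@A[:3,:3].T+A[:3,3]
    W[d==0]=np.nan; return W
def big(m,k=1):
    n,l,s,c=cv2.connectedComponentsWithStats(m.astype(np.uint8)); 
    return l==1+np.argmax(s[1:,4])
def tcp():
    o=ctrl.get_obs(); T=np.eye(4); T[:3,:3]=Rot.from_euler("xyz",o["eef_rot"]).as_matrix(); T[:3,3]=o["ee_pos"]; return T,o
E
python3 - <<'E'
from h import *
for n in("scene","top"):
    z=np.load(f"pics/{n}0.npz"); p,d=z["p"],z["d"]; W=cloud(d,vision.calibration(n))
    hsv=cv2.cvtColor(p,cv2.COLOR_RGB2HSV); H,S,V=hsv[...,0].astype(int),hsv[...,1].astype(int),hsv[...,2].astype(int)
    x,y,zz=W[...,0],W[...,1],W[...,2]
    ys=big((H>22)&(H<34)&(S>140)&(V>120)&(zz>.02)&(zz<.12)&(x>.3)&(x<.75))
    rd=big(((H<6)|(H>174))&(S>170)&(V>120)&(zz>.05)&(zz<.16)&(x>.4)&(x<.8))
    for nm,m in(("yel",ys),("red",rd)):
        q=W[m]; t=q[q[:,2]>np.nanmax(q[:,2])-.006]; print(n,nm,m.sum(),"mean",q.mean(0).round(4),"zmax",q[:,2].max().round(4),"topmean",t.mean(0).round(4), len(t), "px",np.argwhere(m).mean(0)[::-1].round(1))
    # player top
    r=(x>.35)&(x<.62)&(y>-.2)&(y<.06)
    m=big(r&(zz>.036)&(zz<.052)&(S<90)); q=W[m]
    print("player",m.sum(),q.mean(0).round(4)); 
    R=cv2.minAreaRect((q[:,:2]*1000).astype(np.float32)); print(R,cv2.boxPoints(R).round(0).tolist())
    # ramp
    m=big((zz>-.005)&(zz<.022)&(S<70)&(V>90)&(x>.45)&(x<.75)&(y<.15)&(y>-.25)); q=W[m]
    R=cv2.minAreaRect((q[:,:2]*1000).astype(np.float32)); print("ramp",m.sum(),R,cv2.boxPoints(R).round(0).tolist(),q[:,2].min(),q[:,2].max())
    # tops at 158
    m=(abs(zz-.156)<.008)&(x>.5)&(x<1)&(abs(y)<.3); q=W[m]
    R=cv2.minAreaRect((q[:,:2]*1000).astype(np.float32)); print("top158",m.sum(),R,cv2.boxPoints(R).round(0).tolist())
E
```

```text
scene yel 34 mean [0.5497 0.2472 0.0886] zmax 0.0959 topmean [0.5545 0.2499 0.0916] 8 px [309.5 185.6]
scene red 968 mean [ 0.5623 -0.5708  0.0861] zmax 0.093 topmean [ 0.5634 -0.5699  0.0886] 342 px [ 30.8 259.1]
player 893 [ 0.4911 -0.0451  0.0429]
((488.45172119140625, -43.976417541503906), (87.43939971923828, 121.5587387084961), 26.419509887695312) [[422.0, -9.0], [476.0, -118.0], [555.0, -79.0], [501.0, 30.0]]
ramp 576 ((589.5657958984375, -4.0980682373046875), (68.76435089111328, 190.7807159423828), 22.631031036376953) [[521.0, 71.0], [595.0, -105.0], [658.0, -79.0], [585.0, 97.0]] -0.003882639680466289 0.017651854916673298
top158 7970 ((821.8988037109375, -73.07559204101562), (219.90054321289062, 515.9241943359375), 26.326187133789062) [[609.0, 109.0], [838.0, -353.0], [1035.0, -256.0], [806.0, 207.0]]
top yel 8 mean [0.5356 0.245  0.0787] zmax 0.0896 topmean [0.5355 0.2449 0.0878] 2 px [183.5 174.9]
top red 951 mean [ 0.5613 -0.5599  0.0867] zmax 0.0926 topmean [ 0.5615 -0.5575  0.0883] 496 px [498.5 165.8]
player 1457 [ 0.4874 -0.0415  0.0434]
((487.85540771484375, -41.87413024902344), (84.65005493164062, 119.66120147705078), 26.712692260742188) [[423.0, -7.0], [477.0, -114.0], [553.0, -76.0], [499.0, 31.0]]
ramp 1859 ((592.5852661132812, -2.967681884765625), (72.1762924194336, 194.61837768554688), 20.9139461517334) [[524.0, 75.0], [594.0, -107.0], [661.0, -81.0], [592.0, 101.0]] -0.004750692683678584 0.020602970578200146
top158 9386 ((821.5940551757812, -73.45529174804688), (217.47186279296875, 516.5918579101562), 25.594167709350586) [[612.0, 113.0], [835.0, -353.0], [1031.0, -259.0], [808.0, 206.0]]
```

Run:
```python
from h import *
for n in("scene","top"):
    z=np.load(f"pics/{n}0.npz"); p,d=z["p"],z["d"]; W=cloud(d,vision.calibration(n))
    hsv=cv2.cvtColor(p,cv2.COLOR_RGB2HSV); H,S,V=[hsv[...,i].astype(int) for i in range(3)]
    x,y,zz=W[...,0],W[...,1],W[...,2]
    reg=(x>.45)&(x<.72)&(y>.1)&(y<.32)
    ys=big((H>22)&(H<36)&(S>110)&(V>90)&(zz>.01)&reg)
    rd=big(((H<6)|(H>174))&(S>150)&(V>100)&(zz>.05)&reg)
    for nm,m in(("yel",ys),("red",rd)):
        q=W[m]; print(n,nm,m.sum(),q.mean(0).round(4),"med",np.median(q,0).round(4),"min",q.min(0).round(3),"max",q.max(0).round(3),"px",np.argwhere(m).mean(0)[::-1].round(1))
        if nm=="red":
            t=q[q[:,2]>.115]; R=cv2.minAreaRect((t[:,:2]*1000).astype(np.float32)); print(len(t),t.mean(0),R)
    m=(abs(zz-.156)<.009)&(x>.55)&(x<.95)&(y>-.13)&(y<.25);m=big(m); q=W[m]
    R=cv2.minAreaRect((q[:,:2]*1000).astype(np.float32)); print("top158",m.sum(),R,cv2.boxPoints(R).round(0).tolist(),q[:,2].mean())
    # remote, mug
    m=big((V<75)&(zz>.008)&(zz<.03)&(x>.35)&(x<.62)&(y>.08)&(y<.25)); q=W[m]; R=cv2.minAreaRect((q[:,:2]*1000).astype(np.float32)); print("remote",R,cv2.boxPoints(R).round(0).tolist())
    m=(zz>.08)&(zz<.1)&(x>.5)&(x<.75)&(y<-.12)&(y>-.3); q=W[m]; print("mug",q.min(0),q.max(0))
    m=(zz>.005)&(zz<.025)&(x>.5)&(x<.8)&(y>.26)&(y<.48); q=W[big(m)]; R=cv2.minAreaRect((q[:,:2]*1000).astype(np.float32)); print("case",cv2.boxPoints(R).round(0).tolist())
```

```text
scene yel 34 [0.5497 0.2472 0.0886] med [0.5496 0.247  0.089 ] min [0.534 0.239 0.082] max [0.565 0.255 0.096] px [309.5 185.6]
scene red 149 [0.579  0.1748 0.0937] med [0.5795 0.1756 0.0996] min [0.559 0.153 0.052] max [0.593 0.189 0.127] px [290.4 197.7]
46 [0.57753144 0.1783753  0.12182839] ((576.6571044921875, 178.0552978515625), (34.81895065307617, 11.395143508911133), 19.726015090942383)
top158 4151 ((736.7118530273438, 53.240699768066406), (163.49671936035156, 204.17227172851562), 21.107105255126953) [[624.0, 119.0], [697.0, -71.0], [850.0, -13.0], [776.0, 178.0]] 0.1572793050785654
remote ((444.438720703125, 148.3292236328125), (163.03326416015625, 43.87677764892578), 11.03613567352295) [[360.0, 154.0], [369.0, 111.0], [529.0, 142.0], [520.0, 185.0]]
mug [ 0.63011871 -0.22570117  0.08005264] [ 0.71202747 -0.13711897  0.09431359]
case [[602.0, 478.0], [621.0, 301.0], [764.0, 316.0], [745.0, 493.0]]
top yel 79 [0.5491 0.2493 0.085 ] med [0.5491 0.2495 0.0889] min [0.534 0.24  0.054] max [0.565 0.26  0.093] px [181.5 169.2]
top red 99 [0.5787 0.1724 0.0941] med [0.58   0.1747 0.12  ] min [0.56  0.149 0.052] max [0.592 0.189 0.128] px [211.7 157.2]
52 [0.57665142 0.18010559 0.12412902] ((576.9024047851562, 179.92095947265625), (33.65277099609375, 9.000044822692871), 23.563907623291016)
top158 5419 ((737.2794189453125, 54.62432098388672), (162.16090393066406, 200.6900634765625), 20.964601516723633) [[626.0, 119.0], [697.0, -68.0], [849.0, -10.0], [777.0, 177.0]] 0.15751776790076621
remote ((440.48687744140625, 150.99217224121094), (161.7841339111328, 44.310401916503906), 11.113269805908203) [[357.0, 157.0], [365.0, 114.0], [524.0, 145.0], [516.0, 188.0]]
mug [ 0.63058659 -0.22772508  0.08006745] [ 0.70966079 -0.13470895  0.09505293]
case [[603.0, 474.0], [626.0, 304.0], [765.0, 323.0], [742.0, 493.0]]
```

```bash
cat >> h.py <<'E'
YB=np.radians(21.0); RB=Rot.from_euler("z",YB).as_matrix(); OB=np.array([.6623,.0252,0]); L=ctrl.tip_extent
def pose(b,kind,lean=0.,dyaw=0.):
    """tip at bay point b (mm); kind 'pawl': jaws along bay x, 'push': jaws along bay y; lean = wrist back from bay"""
    yaw=YB+(np.pi/2 if kind=="pawl" else 0)+dyaw
    R=Rot.from_euler("xyz",[np.pi,0,yaw]).as_matrix()
    ax=RB@np.array([0,1,0]); R=Rot.from_rotvec(-ax*lean).as_matrix()@R   # tool z tilts to +bay x
    T=np.eye(4);T[:3,:3]=R;T[:3,3]=OB+RB@(np.array(b)/1000)-R[:,2]*L; return T
def plan(*targets,start=None):
    T=tcp()[0] if start is None else start
    for G in targets:
        D=np.linalg.inv(T)@G; rv=Rot.from_matrix(D[:3,:3]).as_rotvec()
        print("turn",rv.round(3).tolist(),"shift",(D[:3,3]*1e3).round(1).tolist(),"rows>=",round(max(np.linalg.norm(D[:3,3])*1e3/41.7,np.degrees(np.linalg.norm(rv))/7.16),1),"tcp",G[:3,3].round(3)); T=G
def where():
    T,o=tcp(); tip=RB.T@(T[:3,3]+T[:3,2]*L-OB)*1000; print("tip bay",tip.round(1),"rot",o["eef_rot"].round(3),"F bay",(RB.T@o["force"]).round(2),"w",round(o["grip_width"]*1e3,1),"t",round(o["time_s"],2))
E
python3 - <<'E'
from h import *
where()
a=pose([-25,145,200],"pawl");print(a.round(3)); plan(a,pose([-25,145,95],"pawl"),pose([-25,192,95],"pawl"))
E
```

```text
tip bay [-244.1  608.   205. ] rot [-3.141 -0.     2.737] F bay [ 0.85  0.52 -0.51] w 94.0 t 0.1
[[-0.358  0.934  0.     0.587]
 [ 0.934  0.358  0.     0.152]
 [ 0.     0.    -1.     0.399]
 [ 0.     0.     0.     1.   ]]
turn [-0.001, 0.0, 0.799] shift [-479.9, -179.4, 5.1] rows>= 12.3 tcp [0.587 0.152 0.399]
turn [0.0, 0.0, 0.0] shift [-0.0, 0.0, 105.0] rows>= 2.5 tcp [0.587 0.152 0.294]
turn [0.0, 0.0, 0.0] shift [47.0, 0.0, 0.0] rows>= 1.1 tcp [0.57  0.195 0.294]
```

Call:
send_rows:
  increments:
    - [[0,0,0],[-40,-15,0],0]
    - [[0,0,0],[-80,-30,0],0]
    - [[0,0,0],[-115,-43,0],0]
    - [[0,0,0],[-150,-56,0],0]
    - [[0,0,0],[-185,-69,0],0]

```text
time_s: 0.52
ee_pos: [0.3605, 0.3677, 0.4045]
eef_rot: [-3.141, -0.0, 2.737]
force: [1.4, 1.1, -0.1]
grip_width: 0.064
```

Call:
send_rows:
  increments:
    - [[0,0,0],[-35,-13,0],0]
    - [[0,0,0],[-70,-26,0],0]
    - [[0,0,0],[-105,-39,0],0]
    - [[0,0,0],[-140,-52,0],0]
    - [[0,0,0],[-175,-65,0],0]

```text
time_s: 0.93
ee_pos: [0.4958, 0.239, 0.4045]
eef_rot: [-3.141, -0.0, 2.737]
force: [-0.3, 0.3, -0.7]
grip_width: 0.0306
```

Run:
```python
from h import *
where(); plan(pose([-25,145,200],"pawl"))
```

```text
tip bay [-78.9 259.3 205.3] rot [-3.141 -0.     2.737] F bay [-0.14  0.35 -0.68] w 30.6 t 0.93
turn [-0.0, -0.0, 0.799] shift [-118.3, -44.4, 5.2] rows>= 6.4 tcp [0.587 0.152 0.399]
```

Call:
send_rows:
  increments:
    - [[0,0,0.11],[-30,-12,0],0]
    - [[0,0,0.22],[-60,-24,0],0]
    - [[0,0,0.33],[-90,-35,0],0]
    - [[0,0,0.44],[-118,-44,3],0]
    - [[0,0,0.5],[-118,-44,5],0]

```text
time_s: 1.35
ee_pos: [0.5884, 0.1502, 0.3986]
eef_rot: [-3.141, 0.0, 2.227]
force: [-0.1, -0.6, -0.3]
grip_width: 0.0009
```

Call:
send_rows:
  increments:
    - [[0,0,0.1],[0,0,0],0]
    - [[0,0,0.2],[0,0,0],0]
    - [[0,0,0.3],[0,0,0],0]
    - [[0,0,0.3],[0,0,0],0]
    - [[0,0,0.3],[0,0,0],0]

```text
time_s: 1.77
ee_pos: [0.5859, 0.1537, 0.3993]
eef_rot: [-3.141, -0.0, 1.94]
force: [0.0, -0.4, -0.5]
grip_width: 0.0004
```

Run:
```python
from h import *
where(); plan(pose([-25,145,95],"pawl"),pose([-25,192,95],"pawl"))
p,d=vision.camera("wrist"); cv2.imwrite("pics/w1.png",p[:,:,::-1])
T,o=tcp(); W=cloud(d,vision.calibration("wrist"),T)
hsv=cv2.cvtColor(p,cv2.COLOR_RGB2HSV); H,S,V=[hsv[...,i].astype(int) for i in range(3)]
B=(W-OB)@RB*1000
for nm,m in(("red",((H<6)|(H>174))&(S>150)&(V>100)),("yel",(H>22)&(H<36)&(S>130)&(V>90))):
    m=m&(B[...,2]>75)&(B[...,2]<140)&(B[...,1]>120)&(B[...,1]<290); q=B[m]; print(nm,len(q))
    if len(q): t=q[q[:,2]>q[:,2].max()-8]; print(t.min(0).round(1),t.max(0).round(1),t.mean(0).round(1))
```

```text
tip bay [-25.4 147.4 200.1] rot [-3.141 -0.     1.94 ] F bay [-0.11 -0.36 -0.5 ] w 0.4 t 1.77
turn [-0.001, -0.0, 0.003] shift [-2.4, 0.4, 105.1] rows>= 2.5 tcp [0.587 0.152 0.294]
turn [0.0, 0.0, 0.0] shift [47.0, 0.0, 0.0] rows>= 1.1 tcp [0.57  0.195 0.294]
red 600
[-42.5 170.8 118.8] [ -9.  180.9 126.7] [-25.8 176.2 124.7]
yel 34
[-26.6 252.7  88.1] [-10.6 255.5  91.4] [-17.6 254.4  89.9]
```

Call:
send_rows:
  increments:
    - [[0,0,0],[-2,0,35],0]
    - [[0,0,0],[-2,0,70],0]
    - [[0,0,0],[-2,0,105],0]
    - [[0,0,0],[-2,0,105],0]
    - [[0,0,0],[-2,0,105],0]

```text
time_s: 2.23
ee_pos: [0.5866, 0.1518, 0.2942]
eef_rot: [-3.139, -0.0, 1.939]
force: [1.2, -1.0, 1.1]
grip_width: 0.0002
```

Call:
send_rows:
  increments:
    - [[0,0,0],[12,0,0],0]
    - [[0,0,0],[22,0,0],0]
    - [[0,0,0],[32,0,0],0]
    - [[0,0,0],[41,0,0],0]
    - [[0,0,0],[48,0,0],0]

```text
time_s: 2.65
ee_pos: [0.5689, 0.198, 0.2956]
eef_rot: [3.14, 0.0, 1.938]
force: [-0.4, -1.9, -0.3]
grip_width: 0.0002
```

Call:
send_rows:
  increments:
    - [[0,0,0],[1,0,0],0]
    - [[0,0,0],[1,0,0],0]
    - [[0,0,0],[1,0,0],0]

```text
time_s: 2.9
ee_pos: [0.569, 0.1978, 0.2952]
eef_rot: [3.141, -0.0, 1.937]
force: [1.4, -0.3, 2.7]
grip_width: 0.001
```

Call:
send_rows:
  increments:
    - [[0,0,0],[-10,0,-10],0]
    - [[0,0,0],[-15,0,-50],0]
    - [[0,0,0],[-15,0,-90],0]
    - [[0,0,0],[-15,0,-105],0]
    - [[0,0,0],[-15,0,-105],0]

```text
time_s: 3.32
ee_pos: [0.5746, 0.1828, 0.4048]
eef_rot: [3.134, 0.0, 1.936]
force: [-0.3, 0.8, -0.5]
grip_width: 0.0007
```

Run:
```python
from h import *
where(); plan(pose([-25,250,180],"pawl"),pose([-25,250,55],"pawl"))
p,d=vision.camera("wrist"); cv2.imwrite("pics/w2.png",p[:,:,::-1])
T,o=tcp(); W=cloud(d,vision.calibration("wrist"),T)
hsv=cv2.cvtColor(p,cv2.COLOR_RGB2HSV); H,S,V=[hsv[...,i].astype(int) for i in range(3)]
B=(W-OB)@RB*1000
for nm,m in(("red",((H<6)|(H>174))&(S>150)&(V>100)),("yel",(H>22)&(H<36)&(S>130)&(V>90))):
    m=m&(B[...,2]>75)&(B[...,2]<140)&(B[...,1]>120)&(B[...,1]<290); q=B[m]; print(nm,len(q))
    if len(q): t=q[q[:,2]>q[:,2].max()-8]; print(t.min(0).round(1),t.max(0).round(1),t.mean(0).round(1))
```

```text
tip bay [-23.9 178.4 205.7] rot [3.134 0.    1.936] F bay [ 0.01  0.86 -0.48] w 0.7 t 3.32
turn [0.007, 0.0, -0.001] shift [71.5, 0.1, 25.6] rows>= 1.8 tcp [0.549 0.25  0.379]
turn [0.0, 0.0, 0.0] shift [-0.0, 0.0, 125.0] rows>= 3.0 tcp [0.549 0.25  0.254]
red 760
[-43.5 210.9 103.3] [-10.9 224.  111.2] [-27.1 218.4 107.9]
yel 0
```

Call:
send_rows:
  increments:
    - [[0,0,0],[36,0,0],70]
    - [[0,0,0],[71,0,5],70]
    - [[0,0,0],[72,0,25],70]
    - [[0,0,0],[72,0,25],70]
    - [[0,0,0],[72,0,25],70]

```text
time_s: 3.78
ee_pos: [0.5487, 0.2504, 0.373]
eef_rot: [-3.138, 0.0, 1.937]
force: [-0.6, 0.4, 0.2]
grip_width: 0.0307
```

Call:
send_rows:
  increments:
    - [[0,0,0],[0,0,0],70]
    - [[0,0,0],[0,0,0],70]
    - [[0,0,0],[0,0,0],70]
    - [[0,0,0],[0,0,0],70]
    - [[0,0,0],[0,0,0],70]

```text
time_s: 4.2
ee_pos: [0.5488, 0.2505, 0.375]
eef_rot: [3.141, -0.0, 1.936]
force: [0.7, -0.3, -0.4]
grip_width: 0.0635
```

Run:
```python
from h import *
where(); plan(pose([-25,250,56],"pawl"))
p,d=vision.camera("top"); cv2.imwrite("pics/t2.png",cv2.resize(p[80:230,110:310,::-1],None,fx=3,fy=3))
```

```text
tip bay [-25.2 251.  175.8] rot [ 3.141 -0.     1.936] F bay [ 0.53 -0.5  -0.38] w 63.5 t 4.2
turn [0.0, -0.0, -0.001] shift [-1.0, 0.2, 119.8] rows>= 2.9 tcp [0.549 0.25  0.255]
```

View pics/t2.png

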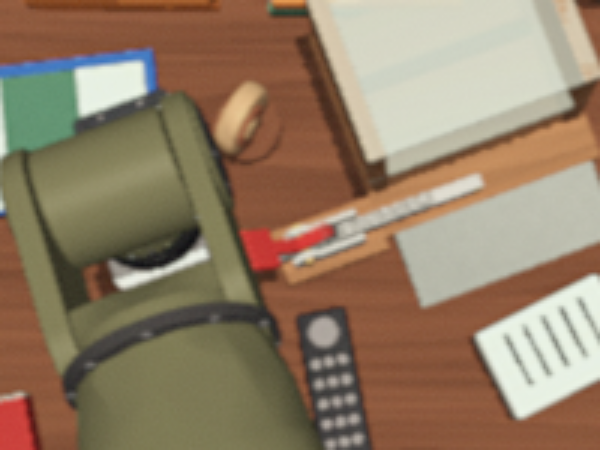

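The crop shows the lever leaning over at (265,250), the bar still across the mouth (it ends at (480,183)) and the player untouched. Next I descend on the grip.

Call:
send_rows:
  increments:
    - [[0,0,0],[-1,0,40],70]
    - [[0,0,0],[-1,0,80],70]
    - [[0,0,0],[-1,0,110],70]
    - [[0,0,0],[-1,0,120],70]
    - [[0,0,0],[-1,0,120],70]

```text
time_s: 4.67
ee_pos: [0.5488, 0.2497, 0.2526]
eef_rot: [-3.137, 0.0, 1.937]
force: [-0.1, 0.4, 0.7]
grip_width: 0.07
```

Call:
send_rows:
  increments:
    - [[0,0,0],[0,0,0],15]
    - [[0,0,0],[0,0,0],15]
    - [[0,0,0],[0,0,0],15]
    - [[0,0,0],[0,0,0],15]
    - [[0,0,0],[0,0,0],15]
  grip_force: 25

```text
time_s: 5.08
ee_pos: [0.5491, 0.2499, 0.2557]
eef_rot: [3.14, -0.0, 1.937]
force: [-0.3, 0.3, -0.4]
grip_width: 0.0401
```

Call:
send_rows:
  increments:
    - [[0,0,0],[0,0,0],15]
    - [[0,0,0],[0,0,0],15]
    - [[0,0,0],[0,0,0],15]

```text
time_s: 5.33
ee_pos: [0.5486, 0.2497, 0.2552]
eef_rot: [-3.139, 0.0, 1.937]
force: [-9.9, -3.9, 9.2]
grip_width: 0.032
```

Run:
```python
from h import *
where()
```

```text
tip bay [-26.2 250.3  56. ] rot [-3.139  0.     1.937] F bay [-10.62  -0.1    9.18] w 32.0 t 5.33
```

Call:
send_rows:
  increments:
    - [[0,0,0],[0,0,0],15]
    - [[0,0,0],[8,0,0],15]
    - [[0,0,0],[20,0,0],15]
    - [[0,0,0],[34,0,0],15]
    - [[0,0,0],[48,0,0],15]

```text
time_s: 5.75
ee_pos: [0.5313, 0.2947, 0.2552]
eef_rot: [-3.139, 0.001, 1.936]
force: [-8.7, -6.7, 8.5]
grip_width: 0.0316
```

Call:
send_rows:
  increments:
    - [[0,0,0],[14,0,0],15]
    - [[0,0,0],[28,0,0],15]
    - [[0,0,0],[38,0,0],15]
    - [[0,0,0],[46,0,0],15]
    - [[0,0,0],[46,0,0],15]

```text
time_s: 6.17
ee_pos: [0.5143, 0.3388, 0.2552]
eef_rot: [-3.14, -0.0, 1.938]
force: [-9.9, -2.8, 10.0]
grip_width: 0.0316
```

Call:
send_rows:
  increments:
    - [[0,0,0],[0,0,0],15]
    - [[0,0,0],[0,0,0],15]
    - [[0,0,0],[0,0,0],60]
    - [[0,0,0],[0,0,0],60]
    - [[0,0,0],[0,0,0],60]

```text
time_s: 6.58
ee_pos: [0.5155, 0.3376, 0.2547]
eef_rot: [3.141, 0.0, 1.937]
force: [0.0, -0.5, -0.5]
grip_width: 0.0484
```

Call:
send_rows:
  increments:
    - [[0,0,0],[0,0,0],60]
    - [[0,0,0],[0,0,0],60]
    - [[0,0,0],[0,0,0],60]
    - [[0,0,0],[0,0,-20],60]
    - [[0,0,0],[0,0,-55],60]

```text
time_s: 7.0
ee_pos: [0.515, 0.3373, 0.3067]
eef_rot: [-3.135, 0.001, 1.937]
force: [-0.5, -0.6, -0.4]
grip_width: 0.0601
```

Call:
send_rows:
  increments:
    - [[0,0,0],[0,0,-40],60]
    - [[0,0,0],[0,0,-80],60]
    - [[0,0,0],[0,0,-120],60]
    - [[0,0,0],[0,0,-140],60]
    - [[0,0,0],[0,0,-140],60]

```text
time_s: 7.42
ee_pos: [0.5151, 0.3374, 0.4553]
eef_rot: [3.133, -0.001, 1.937]
force: [0.1, 0.4, -0.6]
grip_width: 0.0603
```

Run:
```python
from h import *
where(); plan(pose([-290,100,240],"push"),pose([-275,0,120],"push",.15),pose([-262,0,28],"push",.15))
p,d=vision.camera("wrist"); T,o=tcp(); B=(cloud(d,vision.calibration("wrist"),T)-OB)@RB*1000
hsv=cv2.cvtColor(p,cv2.COLOR_RGB2HSV); H,S,V=[hsv[...,i].astype(int) for i in range(3)]
m=(H>22)&(H<36)&(S>130)&(V>90)&(B[...,2]>75)&(B[...,2]<110); q=B[m]; print(len(q)); print(q.min(0).round(1),q.max(0).round(1))
```

```text
tip bay [-23.9 344.5 256.1] rot [ 3.133e+00 -1.000e-03  1.937e+00] F bay [ 0.24  0.37 -0.56] w 60.3 t 7.42
turn [0.005, -0.007, 1.57] shift [-244.4, -264.5, 13.6] rows>= 12.6 tcp [0.356 0.015 0.439]
turn [-0.0, 0.15, -0.0] shift [-14.8, 100.0, 122.2] rows>= 3.8 tcp [ 0.378 -0.084  0.317]
turn [-0.0, 0.0, 0.0] shift [-0.9, 0.0, 92.9] rows>= 2.2 tcp [ 0.39  -0.079  0.225]
0Traceback (most recent call last):
  File "<stdin>", line 5, in <module>
    return umr_minimum(a, axis, None, out, keepdims, initial, where)
ValueError: zero-size array to reduction operation minimum which has no identity
```

Call:
send_rows:
  increments:
    - [[0,0,0.11],[-22,-24,2],84]
    - [[0,0,0.22],[-46,-50,4],84]
    - [[0,0,0.33],[-70,-76,6],84]
    - [[0,0,0.44],[-95,-102,8],84]
    - [[0,0,0.55],[-120,-128,10],84]

```text
time_s: 7.88
ee_pos: [0.4377, 0.1785, 0.4377]
eef_rot: [-3.139, 0.001, 1.382]
force: [0.9, -0.0, 0.2]
grip_width: 0.0839
```

Run:
```python
from h import *
where(); plan(pose([-290,0,240],"push",0,.5)); 
p,d=vision.camera("top"); cv2.imwrite("pics/t3.png",cv2.resize(p[80:230,110:310,::-1],None,fx=3,fy=3))
```

```text
tip bay [-155.2  223.6  238.5] rot [-3.139e+00  1.000e-03  1.382e+00] F bay [ 0.83 -0.34  0.22] w 83.9 t 7.88
turn [-0.002, 0.002, 0.515] shift [-261.3, 3.0, -1.1] rows>= 6.3 tcp [ 0.392 -0.079  0.439]
```

View pics/t3.png

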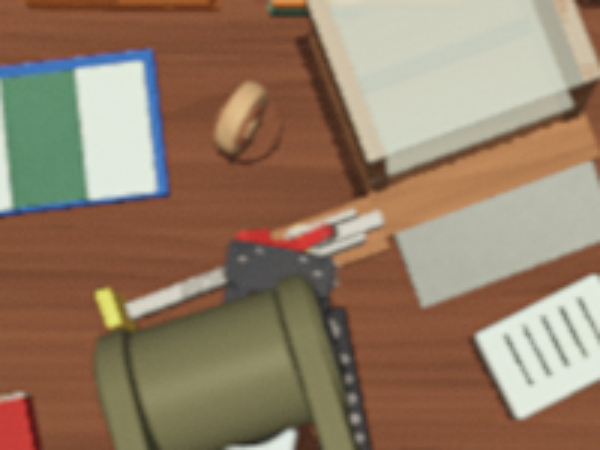

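The crop shows the yellow grip at (110,310) and the bar's inner end at (383,217), about 90 mm out. The player is unmoved. Next I go round behind the player.

Call:
send_rows:
  increments:
    - [[0,0,0.1],[-40,0,0],84]
    - [[0,0,0.2],[-80,0,0],84]
    - [[0,0,0.3],[-120,0,0],84]
    - [[0,0,0.4],[-155,0,0],84]
    - [[0,0,0.5],[-190,1,0],84]

```text
time_s: 8.35
ee_pos: [0.4041, -0.0087, 0.4384]
eef_rot: [-3.14, 0.001, 0.882]
force: [1.2, 0.3, -0.4]
grip_width: 0.0843
```

Run:
```python
from h import *
where(); plan(pose([-290,0,240],"push",0,0),pose([-275,0,120],"push",.2,.09),pose([-262,-2,26],"push",.2,.09)) 
p,d=vision.camera("top"); B=(cloud(d,vision.calibration("top"))-OB)@RB*1000
hsv=cv2.cvtColor(p,cv2.COLOR_RGB2HSV); H,S,V=[hsv[...,i].astype(int) for i in range(3)]
m=(H>22)&(H<36)&(S>110)&(V>90)&(B[...,2]>80)&(B[...,2]<110)&(B[...,1]>200)&(B[...,1]<400); q=B[m]; print(len(q),q.mean(0).round(1),q.min(0).round(1),q.max(0).round(1))
m=big((S<90)&(B[...,2]>36)&(B[...,2]<53)&(abs(B[...,1])<90)&(B[...,0]<-80)&(B[...,0]>-260));q=B[m];print(m.sum(),q.mean(0),cv2.minAreaRect(q[:,:2].astype(np.float32)))
```

```text
tip bay [-253.5   61.   239.2] rot [-3.14e+00  1.00e-03  8.82e-01] F bay [ 1.2  -0.14 -0.37] w 84.3 t 8.35
turn [-0.001, 0.001, 0.516] shift [-62.0, 34.8, -0.8] rows>= 4.1 tcp [ 0.392 -0.079  0.439]
turn [-0.009, 0.2, -0.09] shift [-24.6, -0.0, 124.0] rows>= 3.0 tcp [ 0.369 -0.088  0.315]
turn [-0.0, 0.0, 0.0] shift [-6.1, 1.5, 94.7] rows>= 2.3 tcp [ 0.381 -0.085  0.221]
69 [-25.  344.5  87.9] [-40.5 338.8  80.7] [ -8.1 351.5  92.8]
660 [-165.98315869    4.23809801   43.56539781] ((-173.94638061523438, 0.8839492797851562), (58.70383071899414, 119.50996398925781), 7.215710163116455)
```

Call:
send_rows:
  increments:
    - [[0,0,0.12],[-20,12,0],84]
    - [[0,0,0.24],[-40,24,0],84]
    - [[0,0,0.36],[-62,35,0],84]
    - [[0,0,0.48],[-62,35,0],84]
    - [[0,0,0.515],[-62,35,0],84]

```text
time_s: 8.82
ee_pos: [0.3927, -0.0784, 0.4383]
eef_rot: [-3.14, 0.002, 0.363]
force: [-0.1, -0.3, 0.9]
grip_width: 0.084
```

Call:
send_rows:
  increments:
    - [[0,0.1,0],[-10,0,35],84]
    - [[0,0.2,0],[-20,0,70],84]
    - [[0,0.2,0],[-24,0,105],84]
    - [[0,0.2,0],[-24,0,124],84]
    - [[0,0.2,0],[-24,0,124],84]

```text
time_s: 9.23
ee_pos: [0.3693, -0.0858, 0.3115]
eef_rot: [-3.136, -0.194, 0.37]
force: [-0.0, 0.1, -0.3]
grip_width: 0.0839
```

Run:
```python
from h import *
where(); plan(pose([-265,0,27],"push",.2))
```

```text
tip bay [-274.9    2.5  116. ] rot [-3.136 -0.194  0.37 ] F bay [ 0.02  0.13 -0.31] w 83.9 t 9.23
turn [-0.006, 0.006, 0.004] shift [-8.6, 1.8, 89.2] rows>= 2.2 tcp [ 0.378 -0.084  0.222]
```

Call:
send_rows:
  increments:
    - [[0,0,0],[-8,2,30],84]
    - [[0,0,0],[-8,2,60],84]
    - [[0,0,0],[-8,2,85],84]
    - [[0,0,0],[-8,2,88],84]
    - [[0,0,0],[-8,2,88],84]

```text
time_s: 9.65
ee_pos: [0.3805, -0.0843, 0.2276]
eef_rot: [-3.14, -0.198, 0.372]
force: [0.2, -0.5, 0.4]
grip_width: 0.0843
```

Run:
```python
from h import *
where(); plan(pose([-205,0,27],"push",.2),pose([-165,0,30],"push",.25),pose([-125,0,35],"push",.3),pose([-85,0,40],"push",.4))
p,d=vision.camera("wrist"); cv2.imwrite("pics/w3.png",p[:,:,::-1])
```

```text
tip bay [-263.1   -0.7   32.3] rot [-3.14  -0.198  0.372] F bay [-0.   -0.49  0.41] w 84.3 t 9.65
turn [-0.003, 0.002, 0.005] shift [55.5, -0.9, 16.7] rows>= 1.4 tcp [ 0.434 -0.062  0.222]
turn [0.0, 0.05, -0.0] shift [29.8, 0.0, 5.3] rows>= 0.7 tcp [ 0.462 -0.052  0.223]
turn [-0.0, 0.05, 0.0] shift [30.0, 0.0, 5.3] rows>= 0.7 tcp [ 0.491 -0.041  0.225]
turn [-0.0, 0.1, 0.0] shift [19.8, 0.0, 8.0] rows>= 0.8 tcp [ 0.511 -0.033  0.223]
```

View pics/w3.png

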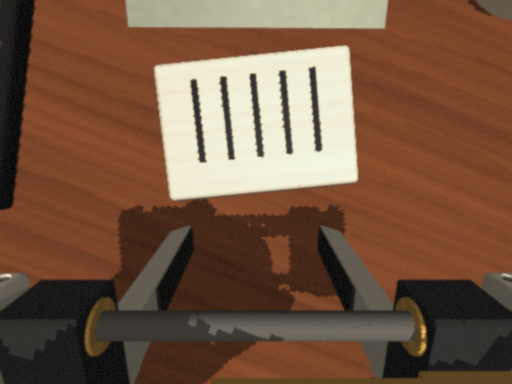

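The wrist view shows the player turned a few degrees at (262,120), with the open fingertips at (190,230) and (322,230), centred behind it. The ramp edge is at row 27. I start the push.

Call:
send_rows:
  increments:
    - [[0,0,0],[12,0,5],84]
    - [[0,0,0],[23,0,9],84]
    - [[0,0,0],[33,-1,12],84]
    - [[0,0,0],[42,-1,14],84]
    - [[0,0,0],[50,-1,16],84]

```text
time_s: 10.12
ee_pos: [0.4293, -0.0643, 0.2234]
eef_rot: [3.141, -0.2, 0.373]
force: [-8.0, -2.8, 7.6]
grip_width: 0.0838
```

Call:
send_rows:
  increments:
    - [[0,0,0],[8,0,2],84]
    - [[0,0.02,0],[15,0,3],84]
    - [[0,0.04,0],[21,0,4],84]
    - [[0,0.05,0],[26,0,5],84]
    - [[0,0.05,0],[26,0,5],84]

```text
time_s: 10.53
ee_pos: [0.454, -0.0547, 0.2229]
eef_rot: [3.141, -0.252, 0.372]
force: [0.4, -0.6, 0.2]
grip_width: 0.0842
```

```bash
cat >> h.py <<'E'
def player():
    p,d=vision.camera("scene"); B=(cloud(d,vision.calibration("scene"))-OB)@RB*1000
    S=cv2.cvtColor(p,cv2.COLOR_RGB2HSV)[...,1]
    m=big((S<110)&(B[...,2]>37)&(B[...,2]<65)&(abs(B[...,1])<100)&(B[...,0]<60)&(B[...,0]>-260)); q=B[m]
    r=cv2.minAreaRect(q[:,:2].astype(np.float32)); print("player",m.sum(),np.round(r[0],1),np.round(r[1],1),round(r[2],1),"z",np.percentile(q[:,2],[5,50,95]).round(1)); return p
E
python3 - <<'E'
from h import *
where(); plan(pose([-125,0,33],"push",.3),pose([-95,0,38],"push",.35),pose([-65,0,40],"push",.4)); player()
E
```

```text
tip bay [-173.5    0.2   30. ] rot [ 3.141 -0.252  0.372] F bay [ 0.2  -0.7   0.22] w 84.2 t 10.53
turn [-0.001, 0.048, 0.006] shift [38.1, 0.3, 9.4] rows>= 0.9 tcp [ 0.491 -0.041  0.223]
turn [0.0, 0.05, 0.0] shift [20.2, 0.0, 4.3] rows>= 0.5 tcp [ 0.51  -0.033  0.225]
turn [-0.0, 0.05, -0.0] shift [18.9, -0.0, 8.7] rows>= 0.5 tcp [ 0.529 -0.026  0.223]
player 1042 [-134.5   -3.2] [113.4 122.3] 1.2 z [40.1 46.5 52.8]
```

Call:
send_rows:
  increments:
    - [[0,0.01,0],[9,0,3],84]
    - [[0,0.02,0],[17,0,6],84]
    - [[0,0.03,0],[25,0,8],84]
    - [[0,0.04,0],[32,0,9],84]
    - [[0,0.05,0.005],[38,0,11],84]

```text
time_s: 11.0
ee_pos: [0.4904, -0.0404, 0.2212]
eef_rot: [-3.14, -0.3, 0.367]
force: [-4.2, -1.8, -2.0]
grip_width: 0.084
```

Run:
```python
from h import *
where(); plan(pose([-105,0,32],"push",.35),pose([-85,0,34],"push",.4),pose([-65,0,36],"push",.45)); player()
```

```text
tip bay [-125.1    0.6   30.9] rot [-3.14  -0.3    0.367] F bay [-4.59 -0.21 -2.  ] w 84.0 t 11.0
turn [-0.002, 0.05, -0.0] shift [9.6, 0.3, 5.1] rows>= 0.4 tcp [ 0.501 -0.037  0.219]
turn [-0.0, 0.05, -0.0] shift [9.5, -0.0, 5.2] rows>= 0.4 tcp [ 0.511 -0.033  0.217]
turn [-0.0, 0.05, 0.0] shift [9.2, 0.0, 6.2] rows>= 0.4 tcp [ 0.521 -0.029  0.215]
player 738 [-96.4  -3.1] [120.4  90.8] 88.8 z [42.8 50.4 57.9]
```

Call:
send_rows:
  increments:
    - [[0,0.025,0],[5,0,3],84]
    - [[0,0.05,0],[10,0,5],84]
    - [[0,0.075,0],[15,0,8],84]
    - [[0,0.1,0],[19,0,11],84]
    - [[0,0.125,0],[24,0,14],84]

```text
time_s: 11.47
ee_pos: [0.5154, -0.031, 0.215]
eef_rot: [-3.14, -0.426, 0.366]
force: [-4.8, -2.2, 1.4]
grip_width: 0.0843
```

Run:
```python
from h import *
where(); plan(pose([-65,0,35],"push",.45),pose([-45,0,37],"push",.5),pose([-25,0,37],"push",.57)); player()
```

```text
tip bay [-74.9   0.4  33.6] rot [-3.14  -0.426  0.366] F bay [-5.27 -0.36  1.37] w 84.3 t 11.47
turn [-0.001, 0.024, -0.0] shift [4.9, 0.2, 2.9] rows>= 0.2 tcp [ 0.521 -0.029  0.214]
turn [-0.0, 0.05, -0.0] shift [8.9, -0.0, 7.1] rows>= 0.4 tcp [ 0.531 -0.025  0.212]
turn [0.0, 0.07, -0.0] shift [3.6, 0.0, 10.1] rows>= 0.6 tcp [ 0.539 -0.022  0.205]
player 228 [-74.1  -2.1] [ 45.9 120.8] 0.1 z [44.6 57.  62. ]
```

Call:
send_rows:
  increments:
    - [[0,0.02,0],[5,0,3],84]
    - [[0,0.045,0],[9,0,6],84]
    - [[0,0.07,0],[13,0,9],84]
    - [[0,0.1,0],[15,0,14],84]
    - [[0,0.13,0],[17,0,19],84]

```text
time_s: 11.93
ee_pos: [0.5372, -0.0226, 0.2048]
eef_rot: [-3.141, -0.557, 0.366]
force: [-7.8, -3.0, 6.0]
grip_width: 0.0843
```

Run:
```python
from h import *
where(); plan(pose([-20,0,36],"push",.58),pose([-4,0,36],"push",.6)); p=player()
cv2.imwrite("pics/s4.png",cv2.resize(p[150:330,150:390,::-1],None,fx=3,fy=3))
```

```text
tip bay [-28.6   0.4  35.7] rot [-3.141 -0.557  0.366] F bay [-8.33 -0.02  6.05] w 84.3 t 11.93
turn [-0.001, 0.023, -0.0] shift [2.8, 0.2, 4.4] rows>= 0.2 tcp [ 0.542 -0.021  0.203]
turn [-0.0, 0.02, -0.0] shift [9.4, 0.0, 8.8] rows>= 0.3 tcp [ 0.554 -0.017  0.2  ]
player 1 [-52.1  43. ] [0. 0.] 0.0 z [63.4 63.4 63.4]
```

View pics/s4.png

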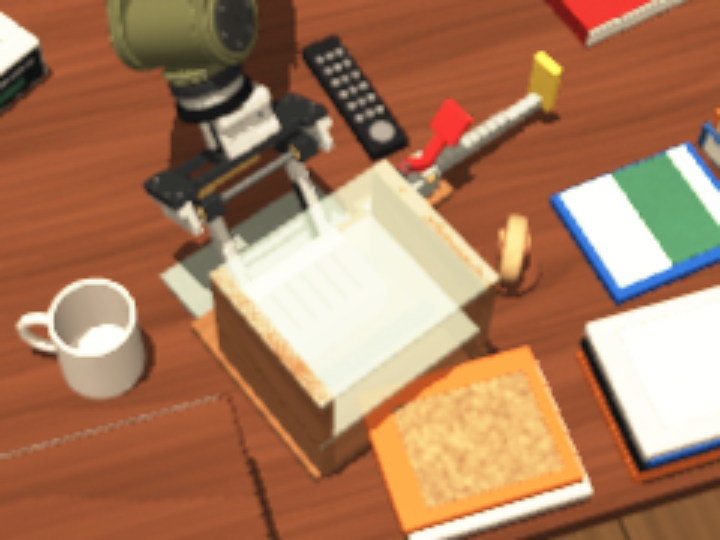

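The player is going in under the lower glass, square, with its vents visible at (320,280). The bar is out, and the mug, remote and case are in place. I push the last part gently.

Call:
send_rows:
  increments:
    - [[0,0.01,0],[4,0,3],84]
    - [[0,0.02,0],[7,0,6],84]
    - [[0,0.03,0],[10,0,9],84]
    - [[0,0.04,0],[13,0,11],84]
    - [[0,0.04,0],[15,0,12],84]

```text
time_s: 12.4
ee_pos: [0.5548, -0.0157, 0.2019]
eef_rot: [-3.139, -0.594, 0.366]
force: [-30.4, -12.3, 13.4]
grip_width: 0.0837
```

Run:
```python
from h import *
where(); plan(pose([-2,0,36],"push",.6))
```

```text
tip bay [-3.5  0.8 36.9] rot [-3.139 -0.594  0.366] F bay [-32.73  -0.57  13.43] w 83.7 t 12.4
turn [-0.002, 0.006, -0.0] shift [-0.4, 0.4, 1.5] rows>= 0.0 tcp [ 0.555 -0.016  0.2  ]
```

Call:
send_rows:
  increments:
    - [[0,0,0],[-4,0,-3],84]
    - [[0,0,0],[-20,0,-14],84]
    - [[0,0,0],[-45,0,-31],84]
    - [[0,0,0],[-70,0,-48],84]
    - [[0,0,0],[-95,0,-65],84]

```text
time_s: 12.82
ee_pos: [0.4466, -0.0571, 0.2032]
eef_rot: [-3.141, -0.596, 0.367]
force: [-0.0, 0.1, 1.0]
grip_width: 0.084
```

Call:
send_rows:
  increments:
    - [[0,0,0],[0,0,-30],84]
    - [[0,0,0],[0,0,-60],84]
    - [[0,0,0],[0,0,-80],84]
    - [[0,0,0],[0,0,-80],84]
    - [[0,0,0],[0,0,-80],84]

```text
time_s: 13.23
ee_pos: [0.4059, -0.0733, 0.27]
eef_rot: [3.141, -0.598, 0.367]
force: [0.7, 0.3, 0.0]
grip_width: 0.0842
```

Run:
```python
from h import *
where(); T,o=tcp(); p,d=vision.camera("wrist"); cv2.imwrite("pics/w5.png",p[:,:,::-1])
B=(cloud(d,vision.calibration("wrist"),T)-OB)@RB*1000
V=p.max(2); m=(B[...,0]>-20)&(B[...,0]<40)&(abs(B[...,1])<75)&(B[...,2]>20)&(B[...,2]<54)
q=B[m]; print(len(q))
if len(q)>20:
    print(q.mean(0).round(1),np.percentile(q,[2,50,98],axis=0).round(1).tolist()); print("slope",np.polyfit(q[:,1],q[:,0],1))
p,d=vision.camera("scene"); cv2.imwrite("pics/s5.png",cv2.resize(p[150:330,150:390,::-1],None,fx=3,fy=3))
```

```text
tip bay [-162.5   -0.2  105.3] rot [ 3.141 -0.598  0.367] F bay [0.8  0.05 0.05] w 84.2 t 13.23
2228
[ 2.5 -1.7 38.1] [[1.5, -58.1, 20.8], [2.5, -1.5, 38.5], [3.7, 55.1, 53.6]]
slope [-2.07248403e-04  2.51608817e+00]
```

View pics/w5.png

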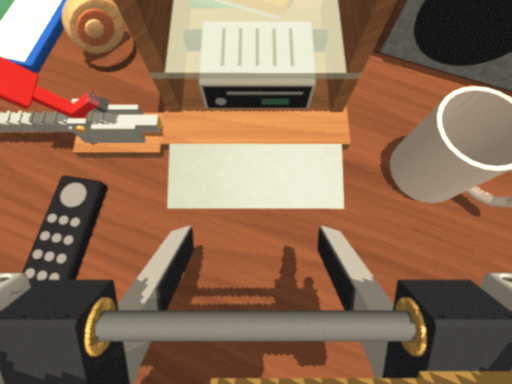

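View pics/s5.png

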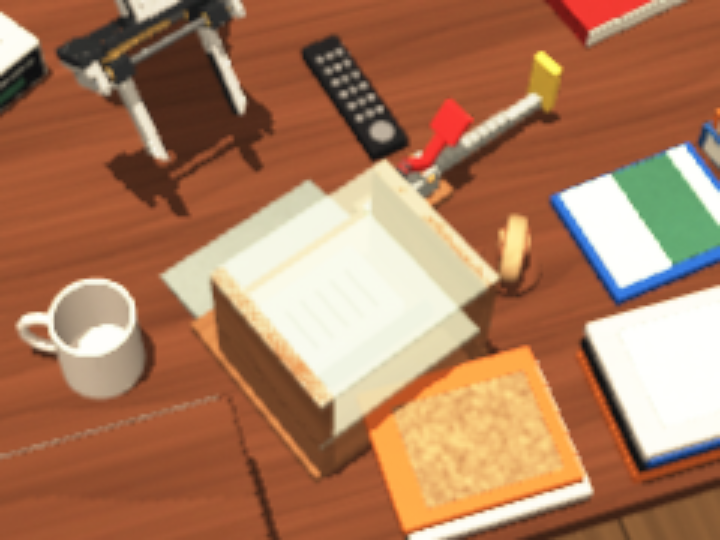

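The wrist view shows the player's black front at (258,97), flush, square and centred under the glass. Depth puts the front face at bay x 2.5 and y −1.7, with no slant. The gripper is clear and nothing else has moved.

```bash
python3 -c "
from station import ctrl; print(ctrl.hand_in())"
```

```text
the job is handed in; nothing more can be done
None
```

The disc player is in its bay against the rear stop, and I handed the job in at about 13 s of the 69 s allowed. The hand-in reports no verdict, so the figures below are my own checks.

- **Pawl:** I pushed the lever to about 0.57 rad while the bar was still home.
- **Bar:** I gripped the yellow plate and drew the bar out. The top camera put the grip at bay y 344.5 mm, so about 94 mm withdrawn against the 80 mm needed.
- **Player:** I pushed it up the ramp with two open fingertips, leaning the tool back from 0.2 to 0.6 rad. The wrist force rose to about 35 N at the rear stop, then I backed off.

The last wrist depth check put the player's front face at bay x 2.5 mm, so its centre is at about x 44.5 mm. It sits at y about -2 mm, square to within 0.01 rad.

The front face reads 1 to 1.5 mm short of the nominal 4 mm, which is within the 2 mm calibration error and the allowed band.

The last pictures showed the remote, mug and disc case in place and the gripper touching nothing. Late in the push the scene camera lost the player's top under the glass, so I used finger position and wrist depth instead.

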